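# Hold the belt grinder's tension lever down for a belt change

## Task

The belt has come off the knife grinder and a new one must go on. First turn the reversing switch from forward to its middle OFF position, without letting it go over into reverse; then flip the yellow safety catch right over, out from under the tension lever, pull the lever down by its red grip to its stop, and finish still holding it down there so that your mate can fit the belt. Leave the knives and the sharpening stone on the bench where they are.

Things in the scene. Friction and masses are not known exactly. Their poses are not given: they have to be found in the camera images.
- grinder: Belt grinder fixed to the bench, belt off. T-shaped base plate 350 x 300 mm, blue frame plate in its x-z plane (y = 0), grey motor along -y (axis x 100, z 98 mm; out to y = -206, top at z = 203 mm), frame 284 mm high; wheels and platen on the +y side, up to z = 316 mm. Origin on the bench under the frame; x level, from the tension lever's grip end towards the platen; y to the wheel side; z up.
- tension_lever (a joint): Steel tube lever 25 x 25 mm in the plane y = 0, hinged about an axis along the grinder's y at its x = 100, z = 260 mm; red grip at its -x end; 75 mm wheel on its +y side 130 mm from the hinge. 0 rad: up, grip end 0.14 rad above level; grows as it is pulled down; 0.42: on its stop. Spring return: 6 N at the grip at first, 14 N at the stop. Blocked after a few mm while the catch stands under it.
- lever_grip: Red round grip of the tension lever, a sleeve that can turn about its own axis, 26 mm thick, 110 mm long. Origin at its middle on its axis, 295 mm from the hinge axis; x along the lever towards the hinge. About 0.30 m above the bench when up, 0.18 m when down. Beside its middle, other parts stay clear for 60 mm on both sides.
- safety_catch (a joint): Yellow prop 22 mm wide, hinged on the frame's motor side, its nose under the tension lever. 0 rad: engaged, leaning 0.21 rad from upright to the grinder's +x; grows as it is flipped over to the grinder's -x (towards the red grip); 0.21: upright, 1.78: level, 1.95: end stop. Stays where it is left; moves at about 2 N on its knob. From 1.5 on the lever clears it or nudges it aside.
- catch_knob (a point): Middle of the catch's yellow knob, a cylinder 18 mm thick, 40 mm long along the grinder's y, on the motor side, 65 mm beside the lever's middle plane, 70 mm from the catch's hinge axis; about 0.23 m above the bench when engaged, 0.16 m when flipped.
- catch_hinge (a point): Point on the catch's hinge axis in the plane of the knob's middle, 165 mm above the bench. The axis is the grinder's y axis.
- drum_switch: Grey reversing switch, a box 110 x 100 mm, top 120 mm high, fixed to the bench left or right of the grinder; hand lever on its -x face, towards the robot. Origin on the bench under its middle; x out of its back, y to its left seen from the robot, z up. Marks on the face: red at the top = OFF, green = forward (+y side), white = reverse (-y side).
- switch_lever (a joint): Switch lever, hinged about the box's x axis. 0: upright, OFF. Positive: leaning towards the box's +y, forward (starts at 0.5 to 0.85 rad). Negative: leaning to -y, reverse. Range -0.9 to 0.9. No detents: stays where it is left; moves at about 1.5 N on its knob.
- switch_knob (a point): Centre of the switch lever's black ball knob, 28 mm in diameter, 115 mm from the hinge; 200 mm above the bench when upright. The rod below it is 10 mm thick.
- switch_hinge (a point): Hinge of the switch lever in the plane of the knob's swing, 85 mm above the bench, 20 mm before the box's face (75 mm before its middle).
- red_knife: Loose kitchen knife with a red handle, 257 mm long, lying flat on the bench. Origin under the front end of the handle, x towards the blade's tip.
- wood_knife: Loose kitchen knife with a wooden handle, 257 mm long, lying flat on the bench. Origin under the front end of the handle, x towards the blade's tip.
- stone: Loose two-layer sharpening stone, 180 x 75 x 57 mm, about 1.5 kg, on the other side of the grinder from the switch. Origin under its centre, x along its length.
There are look-alikes about, which are no part of the job. What is shaped like the drum_switch but pink, purple or turquoise is not meant.

How it is judged:
By the outcome, as a careful person would: the job done as asked, in the order asked, and still so for the second after the job is handed in, while the arm keeps its last pose, push and grip.
It also fails if it takes over 72 s, if anything falls off the work surface, if the arm or the gripper's body presses on something with over 40 N, if the wrist force passes 120 N, or if a joint passes its speed limit or range.

## Robot

A 6-joint arm with a two-finger parallel gripper is mounted at the origin on the work surface. World frame = base frame: x ahead of the robot, y to its left, z up, the work surface at z = 0. Lengths are in m, angles in degrees, forces in N, time in s.
With the tool pointing down it reaches from about 0.25 to 0.725 m from the base axis. Payload 9.7 kg.
Tool frame: the origin (TCP) lies between the finger pads; the fingertips stand bot.tcp_to_tips ahead of it and the grasp point (between the pads) lies 11 mm behind it (bot.tcp_to_tips is the distance from the TCP to the fingertips, in m); z points along the fingers, y is the line along which they close (so a half turn about z gives the same grasp; the last joint's range is limited). The gripper opens to 85 mm and grips with 20 to 120 N. Pads are 22 mm wide; open, the fingers measure 114 mm over their backs; the gripper's body (76 mm by 85 mm) begins 54 mm behind the grasp point. The pads swing forward as they close: fully open they stand 13 mm farther back than shut.
Start: joints at [70.703, 4.979, 10.078, 95.1, 0, 90], TCP at [0.182, 0.519, 0.239] pointing down, gripper open.
Joint ranges: [-179.16, 179.16], [-48.56, 103.87], [-65.8, 70.77], [-126.05, 130.52], [-82.76, 87.17], [-180, 180]. Speed limits (degrees/s): [127.2, 127.2, 147.25, 180, 180, 180].

## Interface

Orientations are given as [roll, pitch, yaw] about the fixed x, y, z axes, in that order (R = Rz(yaw) Ry(pitch) Rx(roll)).
In Python, from workcell import bot gives the robot as it stands. The module is installed in compiled form; this text tells all that it offers.
- The arm moves only by the tool carry_out, never from a script. Its arguments are lists of equal length, an entry for each row: "linear": the shift along the world's x, y, z normalised to -1 to 1, where 1 is 2 cm, a list of three; "rotation": the turn, a rotation vector about the world's x, y, z normalised to -1 to 1, where 1 is 8 degrees, a list of three; "grip": the closure, from -1 (fully open) to 1 (shut). In form: {"linear": [[tx, ty, tz], ...], "rotation": [[rx, ry, rz], ...], "grip": [grip, ...]}. A call has 1 to 12 rows; each row shifts and turns the commanded pose from where the row before left it; what a row does not reach is not made up. A row lasts 1/10 s, in which the tool goes at most 50 mm and 8.59 degrees, less where a joint would pass 70% of its speed; a pose out of reach is approached as far as the arm can. A call with a number of a shift or a turn outside -1 to 1 is refused whole. A call with a gripper value outside its range is refused whole. The fingers move at their own pace and stop on an object; "grip_force" is the grip in N (left out, the last holds). Time passes only in rows, so rows that do not move let the fingers close. It gives the time, the measured TCP pose, the force, the opening and the grip force at its end, in the units of the state.
- bot.get_obs(): the state, without advancing time (a new reading comes with each control period).
- bot.camera(name): name is "side" or "top" or "wrist"; returns the picture (420x560x3 uint8, blue, green, red); there is no depth.
- bot.camera_model(name): a dict with "fx", "fy", "cx", "cy" (pixels), "camera_from_world" (4x4, takes a point from world to camera coordinates). Camera axes: x right, y up, looking along -z (the intrinsics and any distortion apply to the point x, -y, -z); pixel columns grow to the right and rows downward; lengths in m; the calibration is good to about 2 mm. The wrist camera is an equidistant fisheye: a pixel r from the principal point sees the ray r / f radians off the axis. A picture is of the moment at which its call begins: read the wrist's pose just before it. camera_model takes no time and is no camera call; for the wrist camera it gives the pose at the moment of the call.
- bot.job_done(): hands the job in; it is judged then, once.
The state is a dict: "time": time; "q": joint angles; "qd": joint speeds; "joint_efforts": joint torques, N m; "ee_pos": TCP position; "tcp_rot": TCP orientation; "wrist_force": force on the tool from outside, world axes, zero at the start; "torque": the same for the moment, N m; "opening": finger opening in m; "grasp_force": force on a finger pad.
Only numpy, scipy, OpenCV 4.12 (cv2) and the standard library are available. Lean on these libraries where they do the work, as an engineer would, in place of code of your own. Each camera call takes 0.05 s, during which the arm holds its last target. There are 200 camera calls.

## Working session

There is one attempt and no reset: what is moved stays moved. The work goes in short steps, Python scripts to look and compute and a tool call to move; the robot and the scene stay as the last step left them, time stands still between calls to the robot, and variables do not carry over. Pictures are saved under pics/ and viewed, at most 12 in all, crops included, and the job is handed in when it is done.

Besides the shell and the picture viewer there is one more tool, called after "Call:" in YAML: its name, and indented under it one key for each argument. carry_out: Moves the arm, as the interface text tells. Its arguments: {"type":"object","properties":{"linear":{"type":"array","items":{"type":"array","items":{"type":"number"}}},"rotation":{"type":"array","items":{"type":"array","items":{"type":"number"}}},"grip":{"type":"array","items":{"type":"number"}},"grip_force":{"type":"number"}},"required":["linear","rotation","grip"]}

```bash
mkdir -p pics; cat > h.py <<'E'
import numpy as np, cv2
from workcell import bot
def ray(name,u,v,M=None):
    M=M or bot.camera_model(name); T=np.array(M["camera_from_world"]); 
    a=(u-M["cx"])/M["fx"]; b=(v-M["cy"])/M["fy"]
    if name=="wrist":
        r=np.hypot(a,b); s=np.sin(r)/r if r>1e-9 else 1; d=np.array([a*s,-b*s,-np.cos(r)])
    else: d=np.array([a,-b,-1.0])
    R=T[:3,:3]; return -R.T@T[:3,3], R.T@d/np.linalg.norm(d)
def tri(rays):
    A=sum(np.eye(3)-np.outer(d,d) for o,d in rays); b=sum((np.eye(3)-np.outer(d,d))@o for o,d in rays)
    p=np.linalg.solve(A,b); return p,[np.linalg.norm((np.eye(3)-np.outer(d,d))@(p-o))*1e3 for o,d in rays]
def onz(r,z):
    o,d=r; return o+d*(z-o[2])/d[2]
def proj(name,p,M=None):
    M=M or bot.camera_model(name); T=np.array(M["camera_from_world"]); c=T[:3,:3]@np.array(p)+T[:3,3]
    x,y,z=c[0],-c[1],-c[2]
    if name=="wrist":
        h=np.hypot(x,y); t=np.arctan2(h,z)/h; return M["cx"]+M["fx"]*x*t, M["cy"]+M["fy"]*y*t
    return M["cx"]+M["fx"]*x/z, M["cy"]+M["fy"]*y/z
E
python3 - <<'E'
from h import *
o=bot.get_obs(); print(o, bot.tcp_to_tips)
for n in("side","top","wrist"):
    M=bot.camera_model(n); print(n,{k:v for k,v in M.items() if k!="camera_from_world"}, np.round(ray(n,280,210),3))
    im=bot.camera(n); cv2.imwrite(f"pics/{n}0.png",im)
a=cv2.imread("pics/side0.png");b=cv2.imread("pics/top0.png")
E
```

```text
{'time': 0.0, 'q': array([ 7.07031577e+01,  5.01244798e+00,  1.00345509e+01,  9.50963724e+01,
       -1.16006579e-03,  9.00000813e+01]), 'qd': array([ 0.0709747 , -0.00680404,  0.08780913, -0.00558654, -0.07302883,
        0.19637375]), 'joint_efforts': array([-4.70951636e-04, -5.20390606e+01,  4.64803219e+01,  1.63072301e-02,
        2.56154999e-05, -3.57394200e-06]), 'ee_pos': array([0.18169585, 0.5189166 , 0.23857097]), 'tcp_rot': array([-1.79925731e+02,  1.16017014e-03,  1.60703078e+02]), 'wrist_force': array([-0.2568475 , -0.36735211,  0.22842645]), 'torque': array([-0.00614234,  0.0420113 , -0.00342272]), 'grasp_force': 0.0, 'opening': 0.0853364271985994} 0.008
side {'fx': 409.18078320022886, 'fy': 409.18078320022886, 'cx': 279.119840645418, 'cy': 208.48492804754332} [[ 0.292 -0.465  0.962]
 [ 0.289  0.547 -0.785]]
top {'fx': 485.06859135159846, 'fy': 485.06859135159846, 'cx': 280.89784523472485, 'cy': 210.5821791530444} [[ 0.364  0.089  1.535]
 [ 0.15  -0.011 -0.989]]
wrist {'fx': 325.19226210127806, 'fy': 325.19226210127806, 'cx': 278.6807114243674, 'cy': 208.1359206202552} [[ 0.105  0.546  0.373]
 [ 0.305 -0.104 -0.947]]
```

View pics/side0.png

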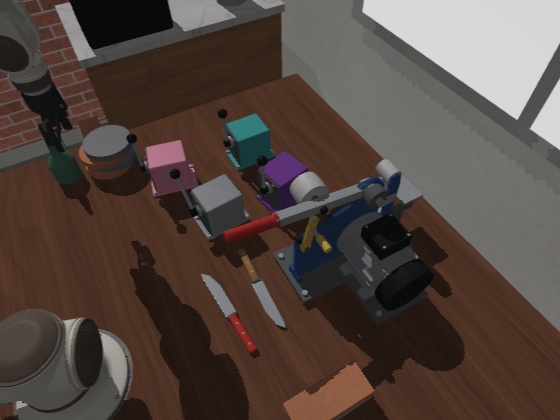

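View pics/top0.png

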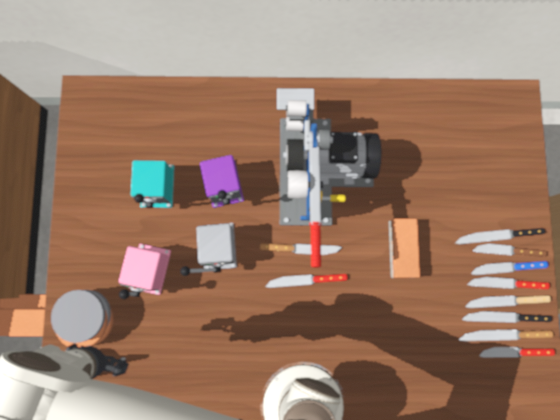

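The grey switch shows at side (217,205) and top (216,245), with its knob at side (175,174) and top (186,270). The red grip is at side (250,229) and top (316,243). The yellow catch knob is at side (324,243) and top (340,198). I'll enlarge those areas.

```bash
python3 - <<'E'
import cv2,numpy as np
a=cv2.imread("pics/side0.png");b=cv2.imread("pics/top0.png")
def c(im,u,v,w,h,s): return cv2.resize(im[v:v+h,u:u+w],None,fx=s,fy=s,interpolation=cv2.INTER_CUBIC)
# side 160..360 x150..270 x4 ; top 
s=c(a,160,155,200,100,4); t=c(b,170,180,200,50+0,4)
cv2.imwrite("pics/s1.png",c(a,160,150,200,150,4))
cv2.imwrite("pics/t1.png",c(b,170,140,200,150,4))
E
```

```text
(no output)
```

View pics/s1.png

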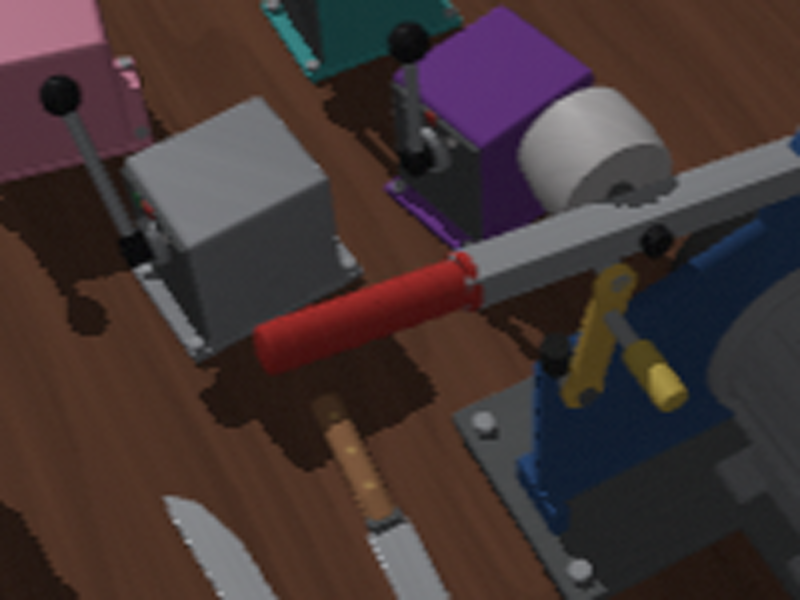

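View pics/t1.png

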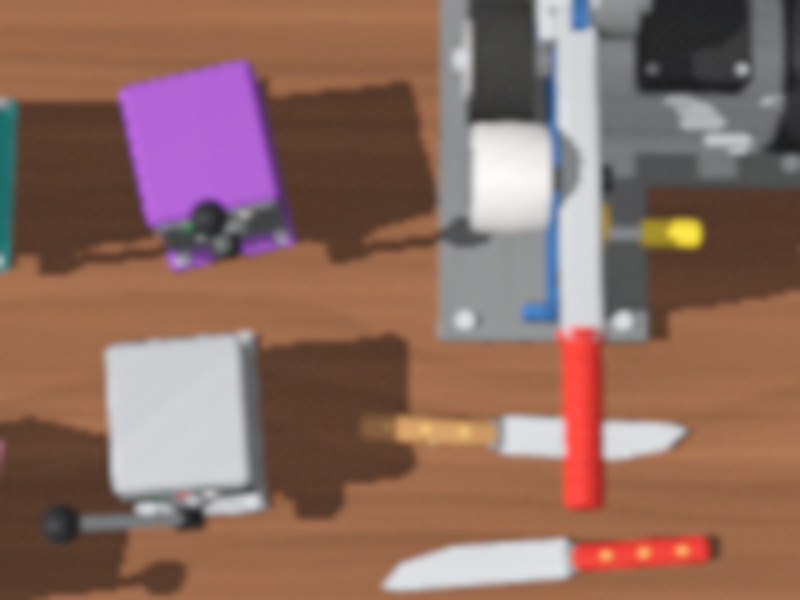

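The crops show the switch knob at side (60,95) and top (60,523). The grip runs from side (270,349) to (468,282), and in the top crop from (583,505) to (580,332). The catch knob's middle is at side (654,373) and top (672,233). I'll triangulate these.

```bash
python3 - <<'E'
from h import *
def S(x,y): return ray("side",160+x/4-.375,150+y/4-.375)
def T(x,y): return ray("top",170+x/4-.375,140+y/4-.375)
P={}
for n,s,t in [("knob",(60,95),(60,523)),("hinge",(135,248),(190,516)),("gripout",(266,349),(583,507)),("gripin",(468,280),(580,332)),
 ("ckout",(668,388),(701,233)),("ckin",(638,358),(643,233)),("b1",(125,165),(118,497)),("b2",(258,100),(107,347)),("b3",(325,178),(240,335)),("b4",(190,247),(252,490)),
 ("bolt1",(485,424),(466,319)) ]:
    p,e=tri([S(*s),T(*t)]); P[n]=p; print(n,np.round(p,4),np.round(e,1))
d=P["gripin"]-P["gripout"]; print("grip len",np.linalg.norm(d),"yaw",np.degrees(np.arctan2(d[1],d[0])),"slope",np.degrees(np.arcsin(d[2]/np.linalg.norm(d))))
print("mid",(P["gripin"]+P["gripout"])/2)
k=P["knob"]-P["hinge"];print(np.linalg.norm(k),k, np.degrees(np.arctan2(np.hypot(*k[:2]),k[2])))
for n in("b1","b2","b3","b4"):pass
print("box yaw",[np.degrees(np.arctan2(*(P[a]-P[b])[[1,0]])) for a,b in(("b2","b1"),("b3","b4"))],[np.degrees(np.arctan2(*-(P[a]-P[b])[[0,1]]))for a,b in(("b1","b4"),("b2","b3"))], np.mean([P[n] for n in("b1","b2","b3","b4")],0))
for x,y in [(466,319),(622,319)]: print("bolt",onz(T(x,y),0.02))
E
```

```text
knob [0.4003 0.3407 0.1639] [0. 0.]
hinge [0.4073 0.2595 0.083 ] [0.6 0.6]
gripout [ 0.409  -0.0142  0.3059] [1.5 1.5]
gripin [ 0.5214 -0.0145  0.2886] [0.5 0.5]
ckout [ 0.593  -0.0998  0.2477] [0.6 0.6]
ckin [ 0.598  -0.0637  0.2248] [0.5 0.5]
b1 [0.4223 0.3086 0.111 ] [1.6 1.6]
b2 [0.5302 0.3204 0.1094] [0.7 0.7]
b3 [0.5377 0.2216 0.12  ] [1.2 1.2]
b4 [0.4293 0.2097 0.1236] [3.8 3.8]
bolt1 [0.5649 0.0531 0.0202] [0.3 0.3]
grip len 0.11370290925039563 yaw -0.1507113558642119 slope -8.714004968676848
mid [ 0.4651582  -0.01438389  0.29723989]
0.1147896572086673 [-0.00699869  0.08115105  0.08088381] 45.20064238465067
box yaw [np.float64(6.214463342218085), np.float64(6.2932000174836)] [np.float64(175.93533878683922), np.float64(175.65963621431322)] [0.47984741 0.26507716 0.11598778]
bolt [0.56459611 0.05319187 0.02      ]
bolt [ 0.56510146 -0.06984833  0.02      ]
```

Call:
carry_out:
  linear:
    - [0.9,-0.75,1]
    - [0.9,-0.75,1]
    - [0.9,-0.75,0]
    - [0.9,-0.75,0]
    - [0.9,-0.75,0]
    - [0.9,-0.75,0]
    - [0.9,-0.75,0]
    - [0.9,-0.75,0]
    - [0.9,-0.75,0]
    - [0.9,-0.75,0]
    - [0.9,-0.75,0]
    - [0.9,-0.75,0]
  rotation:
    - [0,0,-0.685]
    - [0,0,-0.685]
    - [0,0,-0.685]
    - [0,0,-0.685]
    - [0,0,-0.685]
    - [0,0,-0.685]
    - [0,0,-0.685]
    - [0,0,-0.685]
    - [0,0,-0.685]
    - [0,0,-0.685]
    - [0,0,-0.685]
    - [0,0,-0.685]
  grip: [-1,-1,-1,-1,-1,-1,-1,-1,-1,-1,-1,-1]
  grip_force: 25

```text
time: 1.35
ee_pos: [0.3984, 0.3384, 0.2791]
tcp_rot: [-180.0, 0.0, 94.7]
wrist_force: [-0.0, 0.2, -0.3]
opening: 0.0854
grasp_force: 0.0
```

Call:
carry_out:
  linear:
    - [0,0,0]
    - [0,0,0]
  rotation:
    - [0,0,0]
    - [0,0,0]
  grip: [-1,-1]

```text
time: 1.55
ee_pos: [0.3978, 0.3389, 0.279]
tcp_rot: [-180.0, 0.0, 95.0]
wrist_force: [-0.3, -0.8, -0.6]
opening: 0.0851
grasp_force: 0.0
```

```bash
python3 - <<'E'
from h import *
print(bot.get_obs()["q"].round(1))
print(proj("wrist",[.3995,.34,.164]),proj("wrist",[.405,.258,.085]),proj("wrist",[.466,-.0144,.297]))
cv2.imwrite("pics/w1.png",bot.camera("wrist"))
E
```

```text
[ 40.4   2.3  11.7  99.5   0.  125.5]
(np.float64(280.7649911709861), np.float64(204.4477659779356)) (np.float64(278.8757609349032), np.float64(252.52487326025675)) (np.float64(310.2521616160959), np.float64(528.8449530937695))
```

View pics/w1.png

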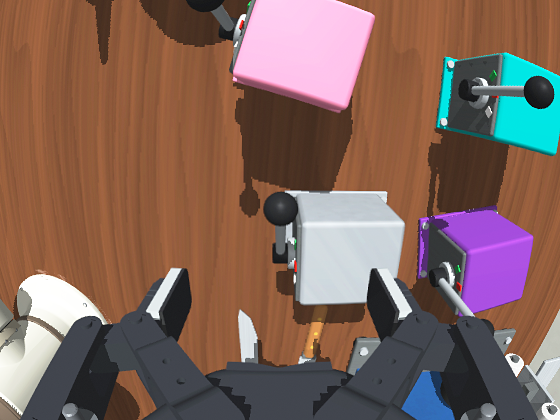

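The knob shows at (281,209) against a predicted (281,204), which agrees to about 3 mm. It sits between the pads, so I'll descend and grasp.

Call:
carry_out:
  linear:
    - [0.05,0,-0.9]
    - [0,0,-0.9]
    - [0,0,-0.9]
    - [0,0,-0.9]
    - [0,0,-0.9]
    - [0,0,-0.9]
    - [0,0,-0.8]
    - [0,0,0]
    - [0,0,0]
    - [0,0,0]
    - [0,0,0]
    - [0,0,0]
  rotation:
    - [0,0,0]
    - [0,0,0]
    - [0,0,0]
    - [0,0,0]
    - [0,0,0]
    - [0,0,0]
    - [0,0,0]
    - [0,0,0]
    - [0,0,0]
    - [0,0,0]
    - [0,0,0]
    - [0,0,0]
  grip: [-1,-1,-1,-1,-1,-1,-1,-1,1,1,1,1]
  grip_force: 25

```text
time: 2.8
ee_pos: [0.399, 0.3393, 0.156]
tcp_rot: [180.0, -0.0, 95.0]
wrist_force: [-0.2, 0.1, 0.3]
opening: 0.0281
grasp_force: 0.0
```

Call:
carry_out:
  linear:
    - [0,0,0]
    - [0,0,0]
    - [0,0,0]
    - [0,0,0]
    - [0,0,0]
  rotation:
    - [0,0,0]
    - [0,0,0]
    - [0,0,0]
    - [0,0,0]
    - [0,0,0]
  grip: [1,1,1,1,1]

```text
time: 3.3
ee_pos: [0.399, 0.3395, 0.1558]
tcp_rot: [179.9, -0.1, 95.0]
wrist_force: [-0.0, 3.7, 4.7]
opening: 0.0263
grasp_force: 24.5
```

Call:
carry_out:
  linear:
    - [0.03,-0.33,0.305]
    - [0.03,-0.355,0.28]
    - [0.035,-0.375,0.25]
    - [0.035,-0.395,0.22]
    - [0.035,-0.41,0.19]
    - [0.04,-0.42,0.155]
    - [0.04,-0.43,0.12]
    - [0.04,-0.44,0.09]
    - [0.04,-0.445,0.05]
    - [0.04,-0.445,0.02]
    - [0,0,0]
    - [0,0,0]
  rotation:
    - [0,0,0]
    - [0,0,0]
    - [0,0,0]
    - [0,0,0]
    - [0,0,0]
    - [0,0,0]
    - [0,0,0]
    - [0,0,0]
    - [0,0,0]
    - [0,0,0]
    - [0,0,0]
    - [0,0,0]
  grip: [1,1,1,1,1,1,1,1,1,1,1,1]

```text
time: 4.5
ee_pos: [0.4061, 0.2577, 0.189]
tcp_rot: [180.0, 0.0, 94.9]
wrist_force: [2.7, -0.4, 2.8]
opening: 0.0266
grasp_force: 25.2
```

```bash
python3 - <<'E'
from h import *
b=bot.camera("top");a=bot.camera("side")
def c(im,u,v,w,h,s): return cv2.resize(im[v:v+h,u:u+w],None,fx=s,fy=s,interpolation=cv2.INTER_CUBIC)
cv2.imwrite("pics/c2.png",np.hstack([c(a,160,150,100,110,4),c(b,170,200,100,110,4)]))
E
```

```text
(no output)
```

View pics/c2.png

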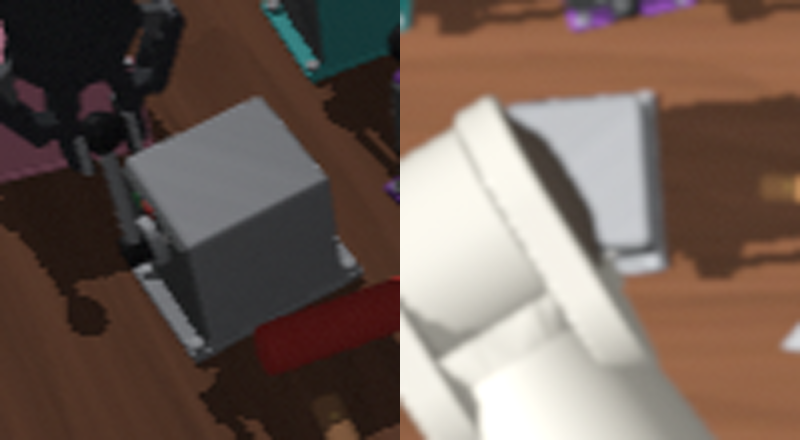

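In the side crop the knob is at about (103,130) between the fingers, with the rod below it. I'll compare that with the predicted positions.

```bash
python3 - <<'E'
from h import *
M=bot.camera_model("side")
h=np.array([.405,.2585,.085]); yb=np.array([-.09,.996,0])
for th in(.8,.4,.2,.1,0,-.1,-.2):
    p=h+.115*(np.sin(th)*yb+np.array([0,0,np.cos(th)])); u,v=proj("side",p,M); print(th,round((u-160+.375)*4),round((v-150+.375)*4))
u,v=proj("side",h,M);print("hinge",(u-160)*4,(v-150)*4)
p=bot.get_obs()["ee_pos"];u,v=proj("side",p+[0,0,.011],M);print("grasp",(u-160)*4,(v-150)*4)
E
```

```text
0.8 56 95
0.4 72 103
0.2 84 116
0.1 92 125
0 99 136
-0.1 108 147
-0.2 116 161
hinge 131.25020369516665 246.79937578436363
grasp 99.70993444805731 133.76393813045865
```

The lever is upright to within about 0.05 rad. I'll release it, rise, and check from the wrist camera.

Call:
carry_out:
  linear:
    - [0,0,0]
    - [0,0,0]
    - [0,0,0]
    - [0,0,0]
    - [0,0,0.7]
    - [0,0,1]
    - [0,0,1]
    - [0,0,1]
    - [0,0,1]
    - [0,0,1]
    - [0,0,0]
    - [0,0,0]
  rotation:
    - [0,0,0]
    - [0,0,0]
    - [0,0,0]
    - [0,0,0]
    - [0,0,0]
    - [0,0,0]
    - [0,0,0]
    - [0,0,0]
    - [0,0,0]
    - [0,0,0]
    - [0,0,0]
    - [0,0,0]
  grip: [-1,-1,-1,-1,-1,-1,-1,-1,-1,-1,-1,-1]

```text
time: 5.8
ee_pos: [0.4062, 0.2583, 0.3034]
tcp_rot: [179.9, -0.0, 94.9]
wrist_force: [-0.3, -0.1, -0.0]
opening: 0.0853
grasp_force: 0.0
```

```bash
python3 - <<'E'
from h import *
o=bot.get_obs();M=bot.camera_model("wrist");MS=bot.camera_model("side")
b=bot.camera("wrist");a=bot.camera("side")
def c(im,u,v,w,h,s): return cv2.resize(im[v:v+h,u:u+w],None,fx=s,fy=s,interpolation=cv2.INTER_CUBIC)
cv2.imwrite("pics/c3.png",np.hstack([c(a,160,150,90,110,4),c(b,230,150,105,110,4)]))
h=np.array([.405,.2585,.085]); yb=np.array([-.09,.996,0])
for th in(.2,.1,0,-.1,-.2):
    p=h+.115*(np.sin(th)*yb+np.array([0,0,np.cos(th)])); u,v=proj("side",p,MS); x,y=proj("wrist",p,M)
    print(th,round((u-160+.375)*4),round((v-150+.375)*4),round((x-230+.375)*4+360),round((y-150+.375)*4))
x,y=proj("wrist",h,M);print("hinge",(x-230)*4+360,(y-150)*4)
E
```

```text
0.2 84 116 548 123
0.1 92 125 548 183
0 99 136 549 241
-0.1 108 147 549 296
-0.2 116 161 549 345
hinge 549.3823167269522 106.31049278596674
```

View pics/c3.png

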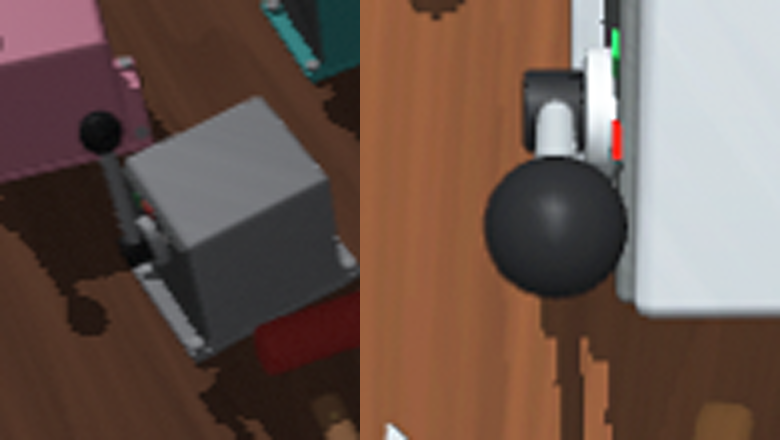

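The switch lever stands at about +0.03 rad by both views (wrist crop knob (556,226), hinge (553,108)), so it is OFF. Next I'll move high over the grinder to behind the catch knob.

Call:
carry_out:
  linear:
    - [0.2,-0.3,1]
    - [0.64,-0.95,1]
    - [0.64,-0.95,1]
    - [0.64,-0.95,1]
    - [0.64,-0.95,0]
    - [0.64,-0.95,0]
    - [0.64,-0.95,0]
    - [0.64,-0.95,0]
    - [0.64,-0.95,0]
    - [0.64,-0.95,0]
    - [0.64,-0.95,0]
    - [0.64,-0.95,0]
  rotation:
    - [0,0,0.59]
    - [0,0,0.59]
    - [0,0,0.59]
    - [0,0,0.59]
    - [0,0,0.59]
    - [0,0,0.59]
    - [0,0,0.59]
    - [0,0,0.59]
    - [0,0,0.59]
    - [0,0,0.59]
    - [0,0,0.59]
    - [0,0,0.59]
  grip: [-1,-1,-1,1,1,1,1,1,1,1,1,1]

```text
time: 7.1
ee_pos: [0.5512, 0.0423, 0.382]
tcp_rot: [-180.0, -0.1, 151.8]
wrist_force: [0.7, -0.5, 0.4]
opening: 0.0001
grasp_force: 0.0
```

Call:
carry_out:
  linear:
    - [0.64,-0.95,0]
    - [0.64,-0.95,0]
    - [0.64,-0.95,0]
    - [0.64,-0.95,0]
    - [0.64,-0.95,0]
    - [0.64,-0.95,0]
    - [0.46,-0.7,0]
    - [0,0,0]
    - [0,0,0]
  rotation:
    - [0,0,0.59]
    - [0,0,0.59]
    - [0,0,0.59]
    - [0,0,0.59]
    - [0,0,0.59]
    - [0,0,0.59]
    - [0,0,0]
    - [0,0,0]
    - [0,0,0]
  grip: [1,1,1,1,1,1,1,1,1]

```text
time: 8.0
ee_pos: [0.6369, -0.0848, 0.3819]
tcp_rot: [180.0, -0.1, 179.9]
wrist_force: [-0.3, -0.1, -0.2]
opening: -0.0003
grasp_force: 0.0
```

```bash
python3 - <<'E'
from h import *
o=bot.get_obs();print(o["ee_pos"],o["tcp_rot"],o["q"].round(1),o["opening"]);M=bot.camera_model("wrist")
b=bot.camera("wrist")
cv2.imwrite("pics/w4.png",b)
for n,p in dict(ck=[.595,-.0795,.2335],ch=[.58,-.0795,.165],grip=[.465,-.0144,.297],tip=o["ee_pos"]-[0,0,.008]).items(): print(n,np.round(proj("wrist",p,M)))
E
```

```text
[ 0.63686625 -0.08480987  0.38187993] [ 1.79976199e+02 -9.86283552e-02  1.79857931e+02] [ -7.6  28.7  56.6 118.    0.   -7.4] -0.0003139488045038983
ck [285. 149.]
ch [284. 126.]
grip [380. -17.]
tip [279. 272.]
```

View pics/w4.png

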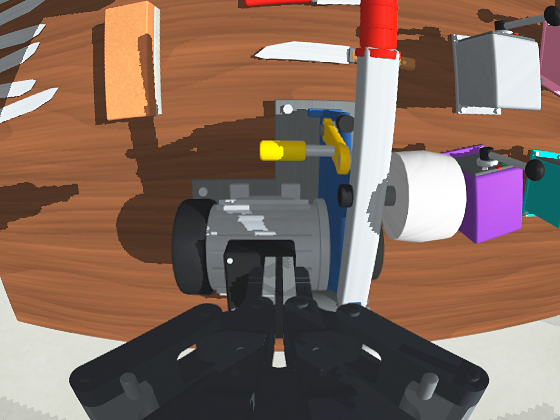

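The catch knob is at (283,150) against a predicted (285,149). I'll descend behind it and push toward -x.

Call:
carry_out:
  linear:
    - [0,0,-0.96]
    - [0,0,-0.96]
    - [0,0,-0.96]
    - [0,0,-0.96]
    - [0,0,-0.96]
    - [0,0,-0.96]
    - [0,0,-0.96]
    - [0,0,-0.96]
    - [0,0,0]
    - [-0.4,0,0]
    - [-0.4,0,0]
    - [-0.4,0,0]
  rotation:
    - [0,0,0]
    - [0,0,0]
    - [0,0,0]
    - [0,0,0]
    - [0,0,0]
    - [0,0,0]
    - [0,0,0]
    - [0,0,0]
    - [0,0,0]
    - [0,0,0]
    - [0,0,0]
    - [0,0,0]
  grip: [1,1,1,1,1,1,1,1,1,1,1,1]

```text
time: 9.25
ee_pos: [0.6126, -0.0847, 0.2309]
tcp_rot: [-180.0, 0.2, 179.9]
wrist_force: [2.2, 0.6, 3.2]
opening: -0.0
grasp_force: 1.4
```

Call:
carry_out:
  linear:
    - [-0.4,0,0]
    - [-0.4,0,0]
    - [-0.4,0,0]
    - [-0.4,0,0]
    - [-0.4,0,-0.1]
    - [-0.4,0,-0.15]
    - [-0.4,0,-0.2]
    - [-0.4,0,-0.25]
    - [0,0,0]
  rotation:
    - [0,0,0]
    - [0,0,0]
    - [0,0,0]
    - [0,0,0]
    - [0,0,0]
    - [0,0,0]
    - [0,0,0]
    - [0,0,0]
    - [0,0,0]
  grip: [1,1,1,1,1,1,1,1,1]

```text
time: 10.15
ee_pos: [0.5484, -0.0866, 0.2162]
tcp_rot: [-179.8, 0.1, 179.8]
wrist_force: [-1.2, -11.2, 9.0]
opening: 0.0002
grasp_force: 0.5
```

```bash
python3 - <<'E'
from h import *
a=bot.camera("side");b=bot.camera("wrist")
def c(im,u,v,w,h,s): return cv2.resize(im[v:v+h,u:u+w],None,fx=s,fy=s,interpolation=cv2.INTER_CUBIC)
cv2.imwrite("pics/c5.png",np.hstack([c(a,240,150,120,150,4),cv2.resize(b[120:340,200:360],(320,440))[:600].copy() if 0 else cv2.resize(b[120:420,200:360],(320,600))]))
print(bot.get_obs()["wrist_force"],bot.get_obs()["torque"])
E
```

```text
[  1.51974926 -11.50652648   8.50225271] [-0.95217911 -0.13670678  0.06447111]
```

View pics/c5.png

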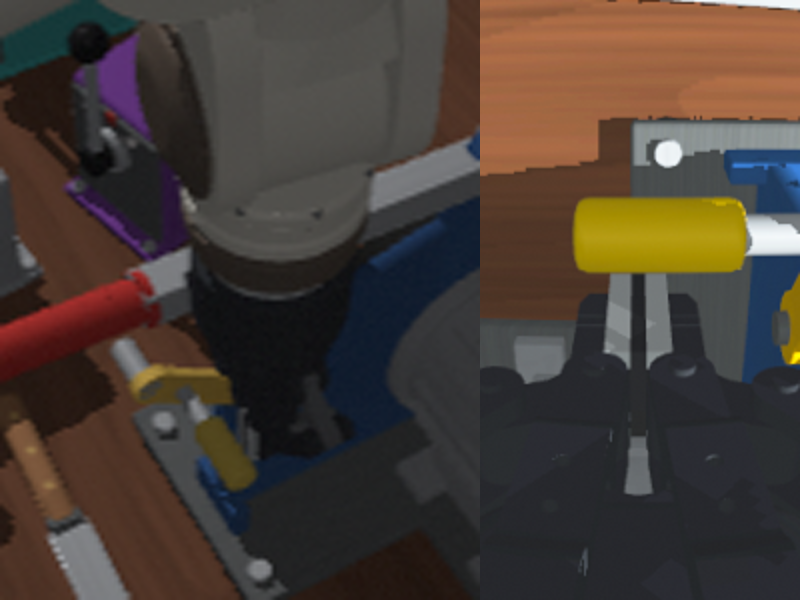

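The catch is already well over: its knob is at side (296,263) and it looks nearly level. The gripper's flank seems to touch the lever at about 14 N, so I'll lift off and measure the catch.

Call:
carry_out:
  linear:
    - [0,-0.3,0.7]
    - [0,-0.5,1]
    - [0,0,1]
    - [0,0,1]
    - [0,0,1]
    - [0,0,1]
    - [0,0,1]
    - [0,0,0.3]
  rotation:
    - [0,0,0]
    - [0,0,0]
    - [0,0,0]
    - [0,0,0]
    - [0,0,0]
    - [0,0,0]
    - [0,0,0]
    - [0,0,0]
  grip: [1,1,1,1,1,1,1,1]

```text
time: 11.05
ee_pos: [0.5485, -0.1008, 0.3569]
tcp_rot: [-180.0, 0.1, 179.9]
wrist_force: [0.4, 0.3, 0.1]
opening: -0.0001
grasp_force: 0.0
```

```bash
python3 - <<'E'
from h import *
o=bot.get_obs();print(o["ee_pos"],o["wrist_force"],o["tcp_rot"])
M=bot.camera_model("wrist");MS=bot.camera_model("side")
a=bot.camera("side");b=bot.camera("wrist")
cv2.imwrite("pics/c6.png",np.hstack([cv2.resize(a[190:290,250:350],(400,400)),cv2.resize(b[100:300,180:380],(400,400))]))
for th in (1.0,1.2,1.4,1.6,1.78,1.95):
    ph=th-.21; p=[.58-.07*np.sin(ph),-.0795,.165+.07*np.cos(ph)]
    u,v=proj("side",p,MS);x,y=proj("wrist",p,M);print(th,np.round(p,3),"side",round((u-250)*4),round((v-190)*4),"wr",round((x-180)*2+400),round((y-100)*2))
E
```

```text
[ 0.54851418 -0.10084623  0.35693145] [0.42051135 0.29895108 0.08247101] [-1.79981889e+02  8.41001139e-02  1.79897206e+02]
1.0 [ 0.53  -0.08   0.214] side 182 282 wr 647 152
1.2 [ 0.521 -0.08   0.203] side 168 299 wr 646 127
1.4 [ 0.515 -0.08   0.191] side 157 316 wr 644 109
1.6 [ 0.511 -0.08   0.178] side 151 332 wr 642 97
1.78 [ 0.51  -0.08   0.165] side 149 344 wr 641 91
1.95 [ 0.511 -0.08   0.153] side 151 354 wr 639 90
```

View pics/c6.png

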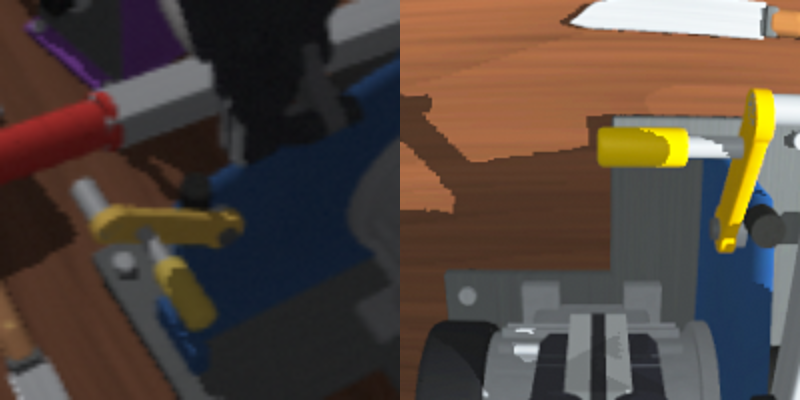

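The catch stands at about 1.05 rad, with its knob at side (185,292) and wrist (642,147). I'll push it on down from above.

Call:
carry_out:
  linear:
    - [-0.16,0,-0.89]
    - [-0.16,0,-0.89]
    - [-0.16,0,-0.89]
    - [-0.16,0,-0.89]
    - [-0.16,0,-0.89]
    - [-0.16,0,-0.89]
    - [-0.16,0,-0.89]
    - [-0.15,0,-0.375]
    - [-0.15,0,-0.375]
    - [-0.12,0,-0.375]
  rotation:
    - [0,0,0]
    - [0,0,0]
    - [0,0,0]
    - [0,0,0]
    - [0,0,0]
    - [0,0,0]
    - [0,0,0]
    - [0,0,0]
    - [0,0,0]
    - [0,0,0]
  grip: [1,1,1,1,1,1,1,1,1,1]

```text
time: 12.15
ee_pos: [0.5177, -0.1008, 0.208]
tcp_rot: [-180.0, 0.0, 179.9]
wrist_force: [-1.3, 0.1, 1.8]
opening: 0.0002
grasp_force: 0.9
```

Call:
carry_out:
  linear:
    - [-0.1,0,-0.375]
    - [-0.08,0,-0.375]
    - [-0.05,0,-0.375]
    - [-0.03,0,-0.375]
    - [0,0,-0.375]
    - [0,0,0]
  rotation:
    - [0,0,0]
    - [0,0,0]
    - [0,0,0]
    - [0,0,0]
    - [0,0,0]
    - [0,0,0]
  grip: [1,1,1,1,1,1]

```text
time: 12.75
ee_pos: [0.5129, -0.1008, 0.1703]
tcp_rot: [-180.0, 0.0, 179.9]
wrist_force: [0.2, 0.4, 0.4]
opening: -0.0001
grasp_force: 0.0
```

Call:
carry_out:
  linear:
    - [0,-0.1,1]
    - [0,0,1]
    - [0,0,1]
    - [0,0,1]
    - [0,0,1]
    - [0,0,1]
    - [0,0,1]
    - [0,0,1]
    - [0,0,1]
    - [0,0,1]
    - [-0.5,0.9,0]
    - [-0.5,0.9,0]
  rotation:
    - [0,0,0]
    - [0,0,0]
    - [0,0,0]
    - [0,0,0]
    - [0,0,0]
    - [0,0,0]
    - [0,0,0]
    - [0,0,0]
    - [0,0,0]
    - [0,0,0]
    - [0,0,0]
    - [0,0,0]
  grip: [1,1,1,1,1,1,1,1,1,1,-1,-1]

```text
time: 13.95
ee_pos: [0.4933, -0.0667, 0.3706]
tcp_rot: [-180.0, 0.0, 179.8]
wrist_force: [1.1, -0.1, -0.6]
opening: 0.0282
grasp_force: 0.0
```

Call:
carry_out:
  linear:
    - [-0.5,0.9,0]
    - [-0.5,0.9,0]
    - [-0.4,0.82,0]
    - [0,0,0]
    - [0,0,0]
  rotation:
    - [0,0,0]
    - [0,0,0]
    - [0,0,0]
    - [0,0,0]
    - [0,0,0]
  grip: [-1,-1,-1,-1,-1]

```text
time: 14.45
ee_pos: [0.4651, -0.0143, 0.3706]
tcp_rot: [-180.0, 0.0, 180.0]
wrist_force: [-0.4, -0.7, 0.9]
opening: 0.0853
grasp_force: 0.0
```

```bash
python3 - <<'E'
from h import *
o=bot.get_obs();print(o["ee_pos"],o["wrist_force"],o["tcp_rot"],o["opening"],o["q"].round(1))
M=bot.camera_model("wrist");MS=bot.camera_model("side")
a=bot.camera("side");b=bot.camera("wrist")
cv2.imwrite("pics/c7.png",np.hstack([cv2.resize(a[190:290,250:350],(400,400)),cv2.resize(b[60:340,140:420],(400,400))]))
for th in (1.6,1.78,1.95):
    ph=th-.21; p=[.58-.07*np.sin(ph),-.0795,.165+.07*np.cos(ph)]
    u,v=proj("side",p,MS);print(th,"side",round((u-250)*4),round((v-190)*4))
k=400/280
for p in([.41,-.0144,.305],[.465,-.0144,.297],[.52,-.0144,.2895]):x,y=proj("wrist",p,M);print((x-140)*k+400,(y-60)*k)
E
```

```text
[ 0.46513356 -0.01433331  0.37060339] [-0.38304029 -0.67516791  0.85243692] [-1.79989228e+02  2.78691179e-02  1.79958072e+02] 0.08530815424974834 [ -1.8  -1.3  18.7 110.   -0.   -1.7]
1.6 side 151 332
1.78 side 149 344
1.95 side 151 354
598.7287183174974 122.10776415532719
598.8466119842954 234.57943172514499
598.9210145319108 323.56101548575907
```

View pics/c7.png

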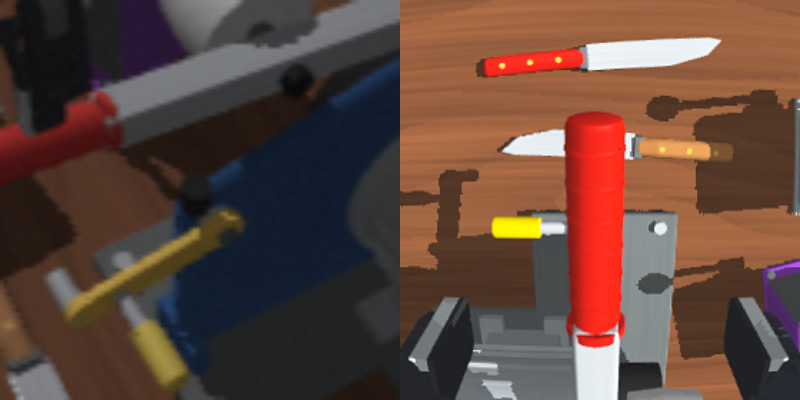

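The catch is now at its end stop (side knob (160,355), about 1.9 rad), and the red grip is centred between the fingers at column 595. I'll descend and grip it.

Call:
carry_out:
  linear:
    - [0,0,-0.85]
    - [0,0,-0.85]
    - [0,0,-0.85]
    - [0,0,-0.85]
    - [0,0,-0.8]
    - [0,0,0]
    - [0,0,0]
    - [0,0,0]
    - [0,0,0]
    - [0,0,0]
    - [0,0,0]
    - [0,0,0]
  rotation:
    - [0,0,0]
    - [0,0,0]
    - [0,0,0]
    - [0,0,0]
    - [0,0,0]
    - [0,0,0]
    - [0,0,0]
    - [0,0,0]
    - [0,0,0]
    - [0,0,0]
    - [0,0,0]
    - [0,0,0]
  grip: [-1,-1,-1,-1,-1,-1,1,1,1,1,1,1]
  grip_force: 80

```text
time: 15.75
ee_pos: [0.4651, -0.0162, 0.2875]
tcp_rot: [-179.8, 0.1, 179.8]
wrist_force: [-0.9, -12.1, 2.9]
opening: 0.0238
grasp_force: 78.2
```

Call:
carry_out:
  linear:
    - [0,0,0]
    - [0,0,0]
    - [0,0,0]
  rotation:
    - [0,0,0]
    - [0,0,0]
    - [0,0,0]
  grip: [1,1,1]

```text
time: 16.05
ee_pos: [0.4651, -0.0162, 0.2875]
tcp_rot: [-179.8, 0.1, 179.8]
wrist_force: [-0.2, -11.8, 2.9]
opening: 0.0239
grasp_force: 78.2
```

Call:
carry_out:
  linear:
    - [-0.03,-0.1,-0.44]
    - [-0.03,-0.05,-0.44]
    - [-0.005,0,-0.44]
    - [-0.005,0,-0.44]
    - [0.02,0,-0.44]
    - [0.02,0,-0.44]
  rotation:
    - [0,-0.215,0]
    - [0,-0.215,0]
    - [0,-0.215,0]
    - [0,-0.215,0]
    - [0,-0.215,0]
    - [0,-0.215,0]
  grip: [1,1,1,1,1,1]

```text
time: 16.65
ee_pos: [0.4649, -0.0164, 0.2356]
tcp_rot: [179.9, 10.6, 179.9]
wrist_force: [-1.2, 6.4, 9.6]
opening: 0.024
grasp_force: 79.2
```

Call:
carry_out:
  linear:
    - [0.045,0.05,-0.44]
    - [0.045,0,-0.44]
    - [0.075,0,-0.435]
    - [0.075,0,-0.435]
    - [0.1,0,-0.43]
    - [0.1,0,-0.43]
    - [0.125,0,-0.42]
    - [0,0,0]
  rotation:
    - [0,-0.215,0]
    - [0,-0.215,0]
    - [0,-0.215,0]
    - [0,-0.215,0]
    - [0,-0.215,0]
    - [0,-0.215,0]
    - [0,-0.215,0]
    - [0,0,0]
  grip: [1,1,1,1,1,1,1,1]

```text
time: 17.45
ee_pos: [0.4765, -0.0164, 0.1755]
tcp_rot: [180.0, 22.7, 179.9]
wrist_force: [-4.4, 1.0, 12.2]
opening: 0.024
grasp_force: 79.5
```

Call:
carry_out:
  linear:
    - [0.06,0,-0.21]
    - [0.06,0,-0.21]
    - [0.03,0,-0.1]
    - [0,0,0]
  rotation:
    - [0,-0.1,0]
    - [0,-0.1,0]
    - [0,-0.05,0]
    - [0,0,0]
  grip: [1,1,1,1]

```text
time: 17.85
ee_pos: [0.4792, -0.0164, 0.1674]
tcp_rot: [180.0, 24.7, 179.9]
wrist_force: [-16.9, 0.1, 23.6]
opening: 0.0241
grasp_force: 81.6
```

Call:
carry_out:
  linear:
    - [-0.06,0,-0.06]
    - [-0.06,0,-0.06]
    - [0,0,0]
    - [0,0,0]
  rotation:
    - [0,0,0]
    - [0,0,0]
    - [0,0,0]
    - [0,0,0]
  grip: [1,1,1,1]

```text
time: 18.25
ee_pos: [0.4792, -0.0164, 0.1674]
tcp_rot: [180.0, 25.1, 179.9]
wrist_force: [-6.4, 0.0, 27.1]
opening: 0.0241
grasp_force: 81.4
```

```bash
python3 - <<'E'
from h import *
o=bot.get_obs();print(o["ee_pos"],o["wrist_force"],o["tcp_rot"])
MS=bot.camera_model("side");a=bot.camera("side")
cv2.imwrite("pics/c8.png",cv2.resize(a[150:290,200:380],(720,560)))
for al in(-.2,-.24,-.28):
    for d in(.35,.2): 
        u,v=proj("side",[.757-d*np.cos(al),-.0144,.26+d*np.sin(al)],MS);print(al,d,round((u-200)*4),round((v-150)*4))
E
```

```text
[ 0.47918243 -0.01637911  0.16739354] [-6.44637833  0.04383199 27.09805349] [179.9705669   25.05508592 179.91511634]
-0.2 0.35 136 465
-0.2 0.2 371 324
-0.24 0.35 143 476
-0.24 0.2 373 331
-0.28 0.35 152 485
-0.28 0.2 377 338
```

View pics/c8.png

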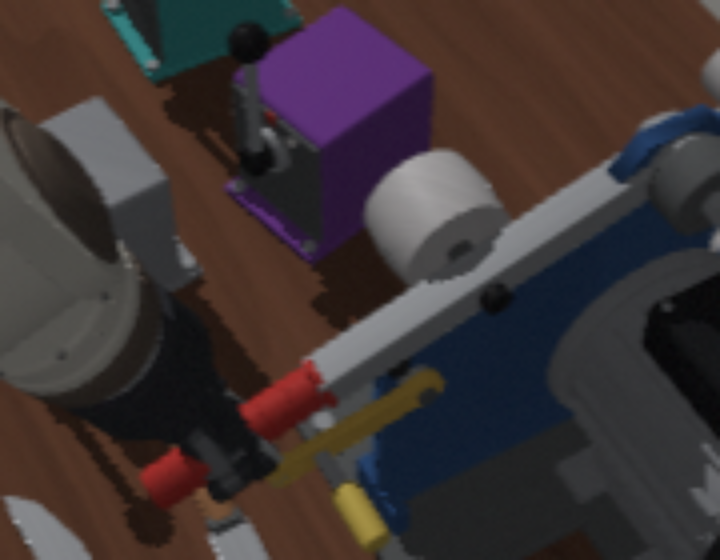

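The grip's outer end is at (158,487) against a predicted (152,485) for the stop angle. The pose no longer moves with more push (27 N against the 14 N spring), so the lever is on its stop and I'll hand in.

```bash
python3 -c "
from workcell import bot
print(bot.job_done())"
```

```text
the job is handed in; nothing more can be done
None
```

I turned the switch to OFF (within about 0.03 rad of upright, never over into reverse), flipped the catch over to about its end stop, and handed the job in at about 18 s with the arm still holding the tension lever down on its stop; the gripper brushed the lever at about 14 N on the way, the knives and stone were not touched, and no verdict came back.

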